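# Clamp a webcam mount into its desk dock with the rising handwheel

### The arm

A 7-joint arm with a two-finger parallel gripper is mounted at the origin on the work surface. World frame = base frame: x ahead of the robot, y to its left, z up, the work surface at z = 0. Lengths are in m, angles in rad, forces in N, time in s.
With the tool pointing down it reaches from about 0.4 to 0.85 m from the base axis. Payload 4.5 kg.
Tool frame: the origin (TCP) lies midway between the tips of the shut fingers; the grasp point (between the pads) lies 19 mm behind it; z points along the fingers, y is the direction in which the jaws open and shut (so a half turn about z gives the same grasp; the last joint's range is limited). The gripper opens to 88 mm and grips with 3 to 60 N. Pads are 18 mm wide; open, the fingers measure 123 mm over their backs; the gripper's body (75 mm by 187 mm) begins 45 mm behind the grasp point.
Start: joints at [1.268, 0.689, -0.195, 1.565, 0.157, 0.902, -0.215], TCP at [0.207, -0.59, 0.239] pointing down, gripper open.
Joint ranges: [-3.01, 3.01], [-0.46, 2.08], [-1.47, 1.51], [0.13, 2.56], [-1, 4.14], [0.04, 2.09], [-2.66, 2.66]. Speed limits (rad/s): [2.57, 2.57, 3.14, 3.14, 3.14, 3.14, 3.14].

### API

Orientations are given as a unit quaternion [x, y, z, w].
In Python, from plant import get_state, snapshot, finish_job, find_in gives the robot as it stands.
- The arm moves only by the shell command python3 -m creep 'ROWS' [OPENING] [FORCE]. ROWS is JSON, one flat list of numbers, 6 for each row, row after row: the shift along the tool's x, y, z in mm, then the turn, a rotation vector about the tool's x, y, z in degrees. In form: [tx, ty, tz, wx, wy, wz, tx, ty, tz, wx, wy, wz, ...]. A call has 1 to 5 rows; each row shifts and turns the pose as measured when the row begins, along the tool's axes as they then stand; what a row does not reach is not made up. A row lasts 1/12 s, in which the tool goes at most 41.7 mm and 7.16 degrees, less where a joint would pass 70% of its speed; a pose out of reach is approached as far as the arm can. A call is refused whole if a number of a shift passes 41.7 or a number of a turn 7.16, either way. A call with a gripper value outside its range is refused whole. OPENING is the finger opening in mm, from 0 to 88.1, set as the call begins (- or left out, the last holds). The fingers move at their own pace and stop on an object; FORCE is the grip in N (left out, the last holds). Time passes only in rows, so rows that do not move let the fingers close. It gives the time, the measured TCP pose, the force and the opening at its end, in the units of the state.
- get_state(): the state, without advancing time (a new reading comes with each control period).
- snapshot(name): name is "side" or "top" or "wrist"; returns a dict with "color" (420x560x3 uint8, red, green, blue), "intrinsics" (3x3 intrinsics, pixels), "extrinsics" (4x4, takes a point from world to camera coordinates). Camera axes: x right, y down, z forward; pixel columns grow to the right and rows downward; lengths in m; the calibration is good to about 2 mm. A picture is of the moment at which its call begins. There is no depth.
- finish_job(): hands the job in, once; it reports no verdict.
Trained networks look in the newest picture that a camera, given by its name, has taken for a name from the list of things; names that differ only in an ending like _2 or _b are one class to them, and where a whole thing is asked for, a point or a joint stands for the part that bears it (a point fixed in the world has none). Each returns a list of dicts, best first, with "score" (0 to 1); they miss things now and then, are a little off and sometimes report something else, mostly with a low value. They report only what shows in the picture. A call takes as long as a camera call. They do not tell look-alikes from the thing itself.
- find_in(thing, camera): "xy" ([column, row] in pixels, amid what is visible of it).
The state is a dict: "clock": time; "q": joint angles; "qd": joint speeds; "joint_torque": joint torques, N m; "tool_pos": TCP position; "eef_rot": TCP orientation; "contact_force": force on the tool from outside, world axes, zero at the start; "moment": the same for the moment, N m; "opening": opening from 0.0 (shut) to 1.0 (fully open).
Only numpy, scipy, OpenCV 4.12 (cv2) and the standard library are available. Lean on these libraries where they do the work, as an engineer would, in place of code of your own. Each camera call takes 0.05 s, during which the arm holds its last target.

### The job

Slide the forked foot of the white webcam mount into the desk dock, under the dark lip, around the upright stem, until it is fully home against the stop block. Then turn the dock's handwheel anticlockwise, letting your hand rise with the stem, until the foot is gripped hand-tight against the lip but not crushed, and let go. Leave the other things on the desk where they are.

Things in the scene. Friction and masses are not known exactly. Their poses are not given: they have to be found in the camera images.
- dock: Fixed aluminium dock, 185 x 68 mm. Origin on the desk under the spindle axis; z up; the mount enters from its own -x end. Two rails, tops 30 mm above the desk, run from x = -125 to +60 mm at 21 to 34 mm either side of the centre line. A dark stop block (56 mm wide, top 50 mm up) has its front face at x = +22 mm. A 12 mm thick stem stands at the origin, under the handwheel.
- dock_seat (a point): Point on the spindle axis level with the rail tops (30 mm above the desk), axes as the dock's. The mount is home when mount_fork is here in x and y, x axes parallel. A fixed dark lip plate with a firm rubber pad beneath (gives 1 mm per 12 N) overhangs the rails from x = -22 to +22 mm; its height was set by hand: the pad is 52 to 62 mm above the desk, not measured.
- lift: Steel lifting plate on the stem, between the rails: 115 mm (x = -95 to +20 mm) by 36 mm, its top 21 mm above this origin, which starts 0 to 6 mm above the desk on the spindle axis. It rises with the wheel, lifts the foot off the rails and grips it against the lip. Grip is firm from 9 N of force on the foot; above 45 N the foot is crushed.
- mount: Loose white plastic webcam mount, 0.17 to 0.34 kg. Origin: as mount_fork. Its foot is a flat plate 12 mm thick, 64 mm wide, from x = -127 to +22 mm. A slot 18 mm wide is cut into it from x = +22 mm to x = -10 mm, making a two-pronged fork that passes either side of the stem; when home the prong tips touch the dock's stop block.
- mount_fork (a point): Point on the underside of the mount's foot, in the middle of its fork slot, where the spindle axis comes when the foot is home. x points along the foot towards the fork's open end, z up.
- mount_post (a point): Centre, half-way up, of the mount's upright post, which can be held from above: 26 mm (along the foot) by 28 mm (across), from 12 to 75 mm above the foot's underside, 105 mm behind mount_fork (mount's x = -105 mm, y = 0); this point is 43.5 mm above the underside. A thin stud adds 14 mm on top. Axes as mount_fork.
- wheel_hub (a point): Centre of the handwheel's top face, on the spindle axis. Black disc, 64 mm in diameter, 10 mm thick (below this point), 120 to 126 mm above the desk at the start. Turning it anticlockwise seen from above raises wheel, stem and lifting plate, 3.82 mm per rad (24 mm a turn). The foot meets the lip 3.4 to 7.7 rad from the start. Then the turning torque climbs above its steady value.
- spinner_mid (a point): Centre, half-way up, of the wheel's upright grey spinner handle: 15 mm in diameter, 39 mm tall, 24 mm from the spindle axis. It spins freely, so a hand holding it need not turn. Rubbing torque is 0.08 Nm (3.3 N at the spinner), about 0.5 N more with the mount lifted, then 0.16 N more per N of clamping. When let go, clamping above about 17 N eases back to that; less stays.
- jar: Bystander: glass jar with a screw lid, full of binder clips, 72 mm across, 110 mm tall; origin under its centre.
- bell: Bystander: steel desk bell, 76 mm across, 56 mm tall; origin under its centre.
- grip: Bystander: grey silicone controller grip, about 80 by 125 by 28 mm; origin under its middle.
- tape: Bystander: roll of tape lying flat, 76 mm across, 19 mm tall; origin under its centre.
- mouse: Bystander: computer mouse, 100 by 58 by 34 mm; origin under its centre.
- mug: Bystander: mug, 80 mm across without its handle, 92 mm tall; origin under its centre.
There are look-alikes about, which are no part of the job. Leave any pink or turquoise look-alike of the mount alone. There is more than one size of the dock; the job needs the smaller.

How it is judged:
On the way, in this order (a step that is already met when the one before it is completed fails the run):
1. the mount's foot is fully home in the dock, not yet clamped (x of mount_fork in the frame of dock_seat between -0.004 and 0.004 m and y of mount_fork in the frame of dock_seat between -0.006 and 0.006 m and z of mount_fork in the frame of dock_seat between -0.004 and 0.03 m and angle between the x axis of mount_fork and the x axis of dock_seat, either way round below 0.12 rad and contact force between lift and mount below 1 N), for 0.2 s.
2. the foot has been raised off the rails and is gripped against the lip with 9 N or more (x of mount_fork in the frame of dock_seat between -0.005 and 0.005 m and y of mount_fork in the frame of dock_seat between -0.006 and 0.006 m and z of mount_fork in the frame of dock_seat between -0.004 and 0.03 m and angle between the x axis of mount_fork and the x axis of dock_seat, either way round below 0.12 rad and z of mount_fork in the frame of dock_seat above 0.005 m and contact force between lift and mount above 9 N), for 0.2 s.
At the end, for the whole second after the job is handed in: The foot is home: fork point within 5 mm of the spindle axis along the dock and 6 mm across, pointing along the dock within 0.12 rad; it has been raised off the rails and stays gripped against the lip with at least 9 N on the foot, at rest, after the wheel has been let go (all of step 2 and linear speed of mount below 0.01 m/s and contact force between the fingers and dock below 0.1 N); the robot touches nothing.
It fails at once if the foot is crushed: more than 45 N between lifting plate and foot (contact force between lift and mount above 45 N).
It fails at once if another thing on the desk is shifted by more than 30 mm (distance of any of jar, bell, grip, tape, mouse, mug from where it was at the start of the episode above 0.03 m).
It also fails if it takes over 66 s, if anything falls off the work surface, if the arm or the gripper's body presses on something with over 40 N, if the wrist force passes 120 N, or if a joint passes its speed limit or range.

## Working session

There is one attempt and no reset: what is moved stays moved. The work goes in short steps, Python scripts to look and compute and a shell command to move; the robot and the scene stay as the last step left them, time stands still between calls to the robot, and variables do not carry over. Pictures are saved under pics/ and viewed, and the job is handed in when it is done.

```bash
ls; mkdir -p pics; python3 - <<'E'
from plant import *
import cv2
s=get_state();print({k:(v if isinstance(v,(int,float)) else [round(float(x),3) for x in v]) for k,v in s.items()})
for c in("side","top"):
    d=snapshot(c);cv2.imwrite(f"pics/{c}0.png",d["color"][:,:,::-1]);print(d["intrinsics"],d["extrinsics"])
    for t in("dock","mount","wheel_hub","spinner_mid","mount_post","lift","jar","bell","grip","tape","mouse","mug"):
        print(c,t,[(round(float(r["score"]),2),[int(v) for v in r["xy"]]) for r in find_in(t,c)])
E
```

```text
pics
{'clock': 0.0, 'q': [1.268, 0.69, -0.194, 1.566, 0.157, 0.902, -0.215], 'qd': [-0.0, 0.0, 0.001, 0.0, 0.0, 0.0, -0.001], 'joint_torque': [0.0, -52.756, -1.267, -15.343, -0.053, 0.007, 0.0], 'tool_pos': [0.206, -0.589, 0.238], 'eef_rot': [0.986, 0.168, -0.0, -0.001], 'contact_force': [0.275, -0.43, -0.003], 'moment': [0.02, 0.01, 0.053], 'opening': 0.9991193096780178}
[[464.07320176   0.         276.08312362]
 [  0.         464.07320176 207.5627233 ]
 [  0.           0.           1.        ]] [[-0.69939914 -0.71441045 -0.02141356  0.36490573]
 [-0.33779141  0.35679996 -0.87097115  0.25855067]
 [ 0.62987126 -0.60192316 -0.4908673   1.07384851]
 [ 0.          0.          0.          1.        ]]
side dock [(0.97, [265, 212]), (0.74, [283, 294])]
side mount [(0.94, [325, 203]), (0.88, [395, 236]), (0.6, [325, 178]), (0.32, [265, 211])]
side wheel_hub [(0.74, [275, 240]), (0.62, [262, 189])]
side spinner_mid [(0.42, [270, 176])]
side mount_post [(0.75, [331, 206]), (0.62, [327, 180])]
side lift [(0.95, [264, 188]), (0.74, [279, 270])]
side jar [(0.87, [182, 202])]
side bell []
side g
[... 445 characters left out ...]
       0.          0.          1.        ]]
top dock [(0.92, [214, 289]), (0.75, [279, 205])]
top mount [(0.82, [390, 197]), (0.73, [342, 220]), (0.73, [344, 304]), (0.6, [283, 194]), (0.43, [414, 263])]
top wheel_hub [(0.83, [286, 183]), (0.64, [212, 274])]
top spinner_mid [(0.55, [282, 207]), (0.44, [205, 280]), (0.42, [285, 187])]
top mount_post [(0.94, [393, 192]), (0.77, [346, 225]), (0.69, [343, 302])]
top lift [(0.81, [284, 197]), (0.68, [210, 283])]
top jar [(0.55, [231, 153])]
top bell [(0.79, [217, 196])]
top grip [(0.95, [344, 160])]
top tape [(0.67, [232, 154]), (0.52, [274, 248])]
top mouse [(0.85, [139, 282])]
top mug [(0.83, [415, 264]), (0.69, [343, 223]), (0.17, [233, 154])]
```

View pics/side0.png

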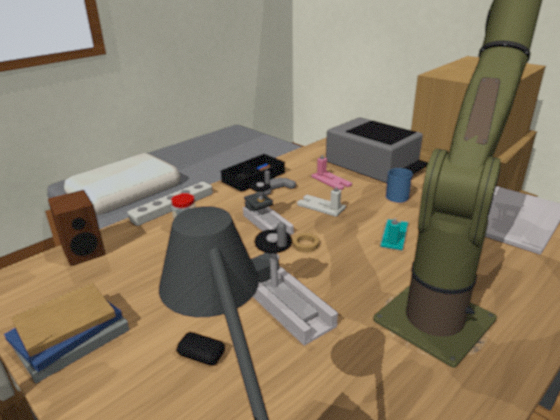

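View pics/top0.png

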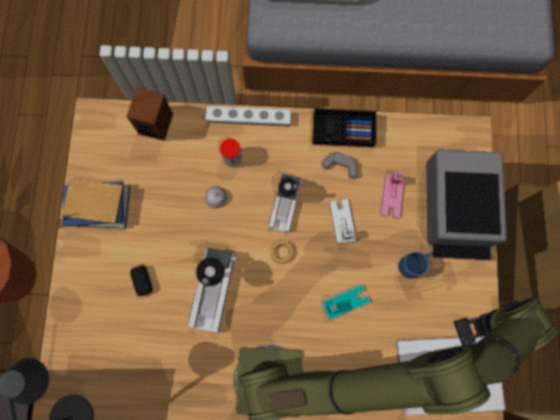

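The side view shows a big dock (~283,294), a small dock (~265,205) and white, pink and turquoise mounts. In the top view the candidates are:
- **Docks:** small at (285,203), big at (212,290).
- **Mounts:** white at (343,221), pink at (392,195), turquoise at (347,302).

I choose the white mount and the small dock, and will check both in a crop.

```bash
python3 - <<'E'
import cv2
t=cv2.imread("pics/top0.png");a=cv2.resize(t[160:260,255:375],None,fx=6.6,fy=6,interpolation=cv2.INTER_CUBIC)
cv2.imwrite("pics/topc.png",cv2.resize(t[160:250,255:375],(800,600),interpolation=cv2.INTER_CUBIC))
s=cv2.imread("pics/side0.png");cv2.imwrite("pics/sidec.png",cv2.resize(s[150:255,220:360],(800,600),interpolation=cv2.INTER_CUBIC))
E
```

```text
(no output)
```

View pics/topc.png

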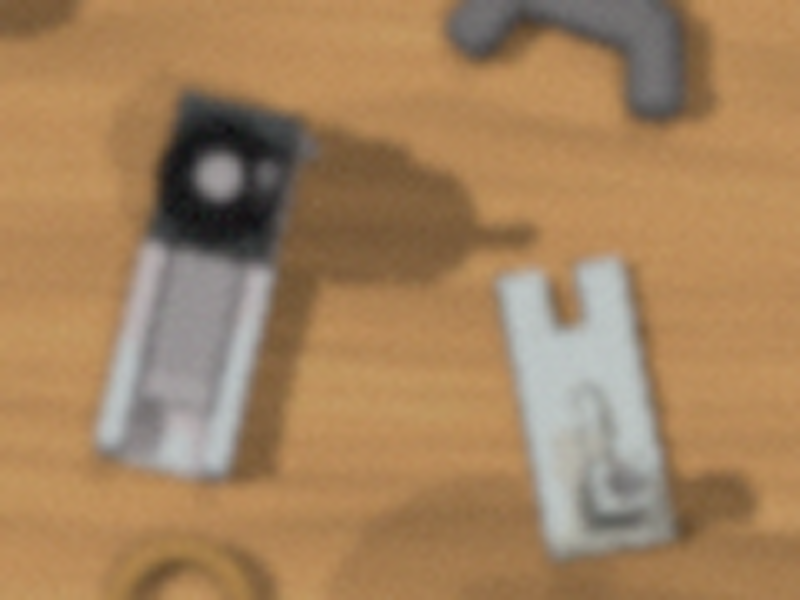

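View pics/sidec.png

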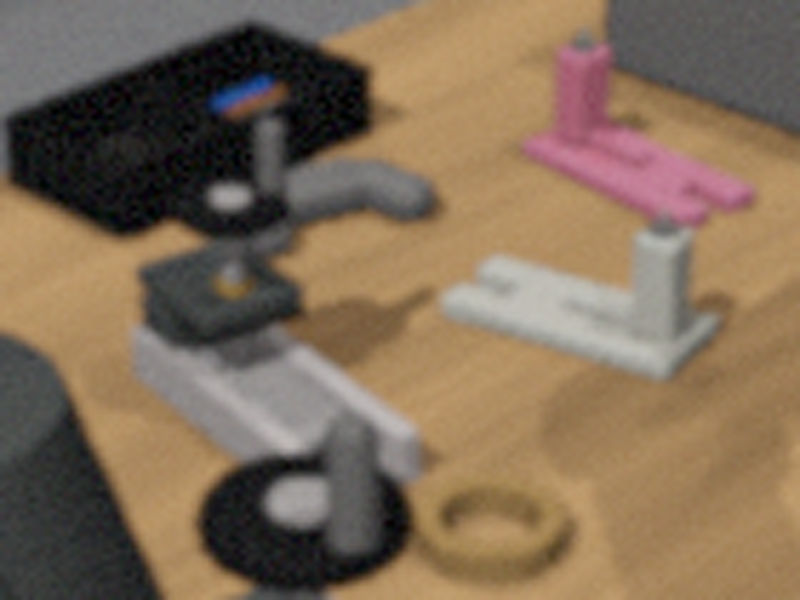

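```bash
cat > h.py <<'E'
import numpy as np,cv2
from plant import *
from scipy.spatial.transform import Rotation as R
from scipy.optimize import least_squares
def onz(d,px,z):
    K,T=d["intrinsics"],d["extrinsics"];r=T[:3,:3].T@np.linalg.inv(K)@[px[0],px[1],1];c=-T[:3,:3].T@T[:3,3]
    return c+r*(z-c[2])/r[2]
def proj(d,p):
    p=np.atleast_2d(p);K,T=d["intrinsics"],d["extrinsics"];q=(p@T[:3,:3].T+T[:3,3])@K.T;return q[:,:2]/q[:,2:]
def P(x,y,yaw,pts):
    c,s=np.cos(yaw),np.sin(yaw);pts=np.array(pts,float);return np.c_[x+c*pts[:,0]-s*pts[:,1],y+s*pts[:,0]+c*pts[:,1],pts[:,2]]
def st():
    s=get_state();r=R.from_quat(s["eef_rot"]);m=r.as_matrix()
    return s,np.array(s["tool_pos"]),r,m
def rel(pt,yaw=None,verb=True):
    """tool-frame shift mm to world pt; turn (deg rotvec) to have tool z down and tool y along yaw (mod pi)"""
    s,p,r,m=st();sh=m.T@(np.array(pt)-p)*1e3
    out=[sh.round(1)]
    if yaw is not None:
        best=None
        for k in(0,np.pi):
            y=np.array([np.cos(yaw+k),np.sin(yaw+k),0]);z=np.array([0,0,-1.]);x=np.cross(y,z)
            rv=(r.inv()*R.from_matrix(np.c_[x,y,z])).as_rotvec(degrees=True)
            if best is None or np.linalg.norm(rv)<np.linalg.norm(best): best=rv
        out.append(best.round(2))
    print("TCP",p.round(4),"yawY",np.degrees(np.arctan2(m[1,1],m[0,1])).round(1),"tilt z",m[:,2].round(3),"F",np.round(s["contact_force"],1),"op",round(s["opening"],3),"q7",np.round(s["q"],2),"t",round(s["clock"],2));print("shift/turn",*out)
E
python3 - <<'E'
from h import *
d=snapshot("top")
c=lambda x,y:(255+x/6.667-.5,160+y/6.667-.5)
px=np.array([c(500,277),c(622,257),c(675,535),c(555,557)])
pts=[(.022,.032,.012),(.022,-.032,.012),(-.127,-.032,.012),(-.127,.032,.012)]
f=lambda v:(proj(d,P(*v,pts))-px).ravel()
g=onz(d,(340,205),.012)
r=least_squares(f,[g[0],g[1],0]);print("mount",r.x,np.degrees(r.x[2]),r.fun.round(1))
pd=np.array([c(98,452),c(228,475),c(185,92),c(305,122)])
for p,z in zip(pd,[0.0,0.0,.05,.05]):print(onz(d,p,z).round(4))
print("hub",onz(d,c(218,178),.123),"spin",onz(d,c(268,172),.16))
for n,p,z in(("grip",(344,160),.02),("tape",(283,252),.02),("jar",(231,150),.11),("bell",(217,196),.05),("mug",(415,264),.09),("mouse",(141,282),.03)):print(n,onz(d,p,z).round(3))
print("wristcam",(-(lambda T:T[:3,:3].T@T[:3,3])(snapshot("wrist")["extrinsics"])).round(3))
print(snapshot("wrist")["intrinsics"],R.from_quat(get_state()["eef_rot"]).as_matrix().T@snapshot("wrist")["extrinsics"][:3,:3].T)
rel(g)
E
```

```text
mount [ 0.58933213 -0.21151064  0.21153072] 12.119817297917166 [-0.1 -0.2 -0.1 -0.2  0.4  0.3 -0.2  0.1]
[0.5038 0.0268 0.    ]
[ 0.4951 -0.0404  0.    ]
[ 0.6834 -0.0091  0.05  ]
[ 0.6705 -0.0709  0.05  ]
hub [ 0.61902105 -0.0272518   0.123     ] spin [ 0.61310631 -0.05060382  0.16      ]
grip [ 0.751 -0.222  0.02 ]
tape [ 0.418 -0.024  0.02 ]
jar [0.738 0.165 0.11 ]
bell [0.593 0.207 0.05 ]
mug [ 0.39  -0.448  0.09 ]
mouse [0.294 0.439 0.03 ]
wristcam [ 0.277 -0.566  0.385]
[[355.55324223   0.         277.63996434]
 [  0.         355.55324223 211.15107161]
 [  0.           0.           1.        ]] [[ 2.57243030e-04 -9.56961966e-01 -2.90213247e-01]
 [ 9.99999369e-01 -7.11301339e-05  1.12094022e-03]
 [-1.09334006e-03 -2.90213353e-01  9.56961344e-01]]
TCP [ 0.2066 -0.5899  0.2387] yawY -70.7 tilt z [ 0. -0. -1.] F [ 0.2 -0.2 -0.4] op 0.999 q7 [ 1.27  0.69 -0.19  1.57  0.16  0.9  -0.22] t 1.5
shift/turn [ 487.7 -229.4  226.7]
```

```bash
python3 - <<'E'
from h import *
rel([.4865,-.2337,.20],np.radians(-77.9))
E
```

```text
TCP [ 0.2066 -0.5899  0.2387] yawY -70.7 tilt z [ 0. -0. -1.] F [ 0.2 -0.2 -0.4] op 0.999 q7 [ 1.27  0.69 -0.19  1.57  0.16  0.9  -0.22] t 1.5
shift/turn [ 381.9 -243.7   38.7] [ 0.  -0.   7.2]
```

```bash
python3 -m creep '[36,-23,0,0,0,0,36,-23,0,0,0,0,36,-23,0,0,0,0,36,-23,0,0,0,0,36,-23,0,0,0,0]'; python3 -m creep '[36,-23,0,0,0,0,36,-23,0,0,0,0,36,-23,5,0,0,0,36,-23,10,0,0,0,30,-18,10,0,0,7]'; python3 - <<'E'
from h import *
rel([.4865,-.2337,.20],np.radians(-77.9))
E
```

```text
clock: 1.92
tool_pos: [0.3309, -0.4317, 0.2369]
eef_rot: [0.988, 0.156, -0.003, 0.004]
contact_force: [0.9, 0.7, 0.4]
opening: 1.003
clock: 2.33
tool_pos: [0.4618, -0.2755, 0.2134]
eef_rot: [0.995, 0.095, 0.001, 0.006]
contact_force: [1.0, 0.7, -0.1]
opening: 1.0
TCP [ 0.4618 -0.2755  0.2134] yawY -79.1 tilt z [ 0.003 -0.012 -1.   ] F [ 1.   0.7 -0.1] op 1.0 q7 [ 0.51  0.6  -0.1   1.87  0.1   0.67 -1.04] t 2.33
shift/turn [ 32.1 -36.6  13. ] [ 0.72 -0.   -1.24]
```

```bash
python3 -m creep '[16,-18,6,0,0,0,14,-16,5,0.5,0,-1]'; python3 - <<'E'
from h import *
d=snapshot("wrist");cv2.imwrite("pics/w1.png",d["color"][:,:,::-1])
for t in("mount_post","mount"):print([(round(float(r["score"]),2),r["xy"]) for r in find_in(t,"wrist")])
rel([.4865,-.2337,.20],np.radians(-77.9))
E
```

```text
clock: 2.5
tool_pos: [0.4897, -0.2301, 0.2013]
eef_rot: [0.995, 0.104, 0.002, 0.001]
contact_force: [0.5, -0.6, 0.5]
opening: 1.0
[(0.91, [488.3, 71.1]), (0.76, [228.2, 379.8]), (0.63, [281.9, 131.9])]
[(0.66, [486.1, 68.1]), (0.64, [233.3, 381.0]), (0.63, [280.1, 132.4])]
TCP [ 0.4894 -0.2307  0.2013] yawY -77.9 tilt z [ 0.004 -0.001 -1.   ] F [-0.4 -0.   1.3] op 0.999 q7 [ 0.42  0.63 -0.1   1.87  0.1   0.65 -1.1 ] t 2.65
shift/turn [-3.5  2.3  1.3] [ 0.12 -0.18 -0.01]
```

View pics/w1.png

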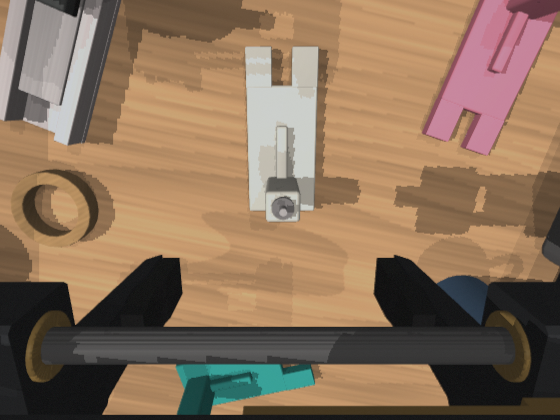

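```bash
python3 - <<'E'
from h import *
d=snapshot("wrist")
px=np.array([(246,47),(319,47),(314,210),(249,210),(270,86),(292,86),(283,208)])
pts=[(.022,.032,.012),(.022,-.032,.012),(-.127,-.032,.012),(-.127,.032,.012),(-.010,.009,.012),(-.01,-.009,.012),(-.105,0,.089)]
r=least_squares(lambda v:(proj(d,P(*v,pts))-px).ravel(),[.589,-.2115,.2]);print("mount",r.x,np.degrees(r.x[2]),r.fun.round(1))
post=P(*r.x,[(-.105,0,0)])[0];print(post)
rel([post[0],post[1],.033],r.x[2]-np.pi/2)
E
```

```text
mount [ 0.58925042 -0.21522267  0.21123784] 12.103036614273451 [-1.1 -1.4 -0.1 -1.4 -0.1  0.7 -0.1  0.7  1.7 -1.2 -0.1 -1.2 -0.1  3.9]
[ 0.48658435 -0.23723806  0.        ]
TCP [ 0.4883 -0.2328  0.2015] yawY -78.1 tilt z [ 0.003 -0.003 -1.   ] F [-0.  -0.  -0.1] op 1.0 q7 [ 0.42  0.63 -0.1   1.87  0.1   0.65 -1.1 ] t 2.7
shift/turn [ -3.    3.4 168.5] [ 0.2  -0.13 -0.22]
```

```bash
python3 -m creep '[-3,3,30,0,0,0,0,0,35,0,0,0,0,0,35,0,0,0,0,0,30,0,0,0,0,0,20,0,0,0]'; python3 - <<'E'
from h import *
rel([.4866,-.2365,.034],np.radians(-77.9))
E
```

```text
clock: 3.12
tool_pos: [0.4896, -0.2504, 0.0543]
eef_rot: [0.995, 0.097, 0.009, 0.009]
contact_force: [0.4, -0.3, -0.2]
opening: 1.001
TCP [ 0.4896 -0.2504  0.0543] yawY -78.9 tilt z [ 0.02  -0.017 -1.   ] F [ 0.4 -0.3 -0.2] op 1.001 q7 [ 0.41  0.87 -0.04  1.95  0.14  0.3  -1.13] t 3.12
shift/turn [ -0.6 -14.6  20. ] [ 1.18 -0.9  -1.01]
```

```bash
python3 -m creep '[-0.5,-10,8,1.2,-0.9,-1,0,-5,6,0,0,0,0,0,3,0,0,0]'; python3 - <<'E'
from h import *
rel([.4866,-.2365,.034],np.radians(-77.9))
E
```

```text
clock: 3.37
tool_pos: [0.4818, -0.2391, 0.0338]
eef_rot: [0.995, 0.102, -0.004, -0.001]
contact_force: [0.3, 0.7, 0.5]
opening: 1.001
TCP [ 0.4818 -0.2391  0.0338] yawY -78.3 tilt z [-0.008  0.001 -1.   ] F [0.3 0.7 0.5] op 1.001 q7 [ 0.4   0.91 -0.05  1.96  0.14  0.29 -1.13] t 3.37
shift/turn [ 5.2 -1.6 -0.3] [-0.16  0.45 -0.36]
```

```bash
python3 -m creep '[5,-1.5,0,-0.2,0.4,-0.3,0,0,0,0,0,0]'; python3 -m creep '[0,0,0,0,0,0,0,0,0,0,0,0,0,0,0,0,0,0,0,0,0,0,0,0,0,0,0,0,0,0]' 15 40;  python3 - <<'E'
from h import *
rel([.4866,-.2365,.034],np.radians(-77.9))
E
```

```text
clock: 3.53
tool_pos: [0.4871, -0.2374, 0.0349]
eef_rot: [0.995, 0.105, 0.001, 0.001]
contact_force: [-0.6, -0.4, 0.1]
opening: 1.001
clock: 3.95
tool_pos: [0.49, -0.2385, 0.039]
eef_rot: [0.994, 0.105, 0.004, 0.003]
contact_force: [-0.1, -0.1, 0.8]
opening: 0.646
TCP [ 0.49   -0.2385  0.039 ] yawY -78.0 tilt z [ 0.009 -0.005 -1.   ] F [-0.1 -0.1  0.8] op 0.646 q7 [ 0.4   0.9  -0.05  1.95  0.14  0.28 -1.13] t 3.95
shift/turn [-2.9 -2.7  5. ] [ 0.4  -0.43 -0.08]
```

```bash
python3 -m creep '[-3,-2,5,0.4,-0.4,0,0,0,0,0,0,0,0,0,0,0,0,0,0,0,0,0,0,0]';  python3 - <<'E'
from h import *
rel([.4866,-.2365,.034],np.radians(-77.9))
E
```

```text
clock: 4.28
tool_pos: [0.4862, -0.2372, 0.0337]
eef_rot: [0.995, 0.105, -0.0, -0.0]
contact_force: [-0.4, 0.7, 0.4]
opening: 0.345
TCP [ 0.4862 -0.2372  0.0337] yawY -78.0 tilt z [-0.     0.001 -1.   ] F [-0.4  0.7  0.4] op 0.345 q7 [ 0.4   0.91 -0.05  1.95  0.14  0.28 -1.13] t 4.28
shift/turn [ 0.5 -0.6 -0.3] [-0.04  0.01 -0.09]
```

```bash
python3 -m creep '[0,0,0,0,0,0,0,0,0,0,0,0]';  python3 - <<'E'
from h import *
rel([.4866,-.2365,.12],np.radians(-77.9))
E
```

```text
clock: 4.45
tool_pos: [0.4861, -0.2369, 0.0337]
eef_rot: [0.995, 0.105, -0.0, -0.001]
contact_force: [0.1, 0.2, 1.5]
opening: 0.314
TCP [ 0.4861 -0.2369  0.0337] yawY -78.0 tilt z [-0.001  0.001 -1.   ] F [0.1 0.2 1.5] op 0.314 q7 [ 0.4   0.91 -0.05  1.95  0.14  0.28 -1.13] t 4.45
shift/turn [  0.5  -0.4 -86.3] [-0.07  0.02 -0.08]
```

```bash
python3 -m creep '[0,0,-25,0,0,0,0,0,-30,0,0,0,-10,0,-20,0,0,0,-10,-25,0,0,0,0,-5,-35,0,0,0,0]';  python3 - <<'E'
from h import *
rel([.44,.006,.10],np.radians(-100.6))
E
```

```text
clock: 4.87
tool_pos: [0.4499, -0.19, 0.1097]
eef_rot: [0.995, 0.099, 0.0, 0.002]
contact_force: [1.6, 0.5, -2.5]
opening: 0.316
TCP [ 0.4499 -0.19    0.1097] yawY -78.6 tilt z [ 0.001 -0.004 -1.   ] F [ 1.6  0.5 -2.5] op 0.316 q7 [ 0.33  0.74 -0.05  2.09  0.12  0.32 -1.19] t 4.87
shift/turn [  29.1 -194.1    8.9] [ 0.22 -0.05 22.01]
```

```bash
python3 -m creep '[5,-35,0,0,0,4.4,2,-35,0,0,0,4.4,0,-35,0,0,0,4.4,-2,-35,0,0,0,4.4,-4,-30,0,0,0,4.4]';  python3 - <<'E'
from h import *
rel([.44,.006,.10],np.radians(-100.6))
E
```

```text
clock: 5.28
tool_pos: [0.4383, -0.0166, 0.1092]
eef_rot: [0.994, -0.106, -0.001, 0.003]
contact_force: [0.2, 0.1, -3.0]
opening: 0.315
TCP [ 0.4383 -0.0166  0.1092] yawY -102.1 tilt z [-0.003 -0.006 -1.   ] F [ 0.2  0.1 -3. ] op 0.315 q7 [-0.12  0.72  0.07  2.23 -0.2   0.2  -1.65] t 5.28
shift/turn [ -3.  -22.5   9.1] [ 0.39  0.1  -1.52]
```

```bash
python3 -m creep '[-2,-12,4,0.3,0,-1,-1,-10,4,0,0,-0.5,0,0,0,0,0,0]';  python3 - <<'E'
from h import *
d=snapshot("wrist");cv2.imwrite("pics/w2.png",d["color"][:,:,::-1]);np.savez("w2.npz",K=d["intrinsics"],T=d["extrinsics"])
rel([.44,.006,.10],np.radians(-100.6))
E
```

```text
clock: 5.53
tool_pos: [0.439, 0.0152, 0.1002]
eef_rot: [0.996, -0.084, -0.002, -0.001]
contact_force: [0.1, 0.1, -2.7]
opening: 0.316
TCP [0.4389 0.0135 0.1004] yawY -99.8 tilt z [-0.004  0.002 -1.   ] F [ 0.2  0.6 -2.2] op 0.314 q7 [-0.17  0.73  0.05  2.23 -0.21  0.18 -1.67] t 5.58
shift/turn [2.3 7.2 0.4] [-0.08  0.22  0.77]
```

View pics/w2.png

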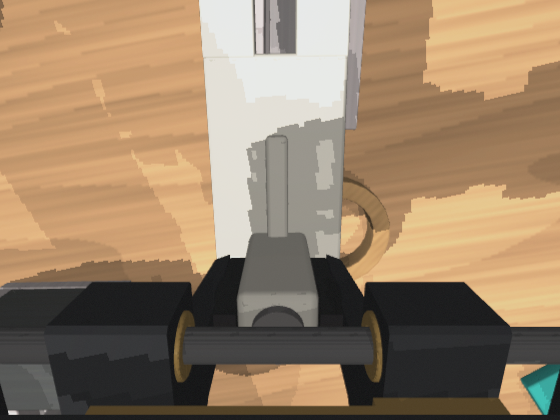

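The wrist view shows the held foot covering the dock, with only a rail end visible at (355,100). I'll step aside to measure the dock beside the foot.

```bash
python3 -m creep '[0,33,-15,0,0,0,0,33,-15,0,0,0,0,33,-15,0,0,0,0,25,-10,0,0,0,0,0,0,0,0,0]';  python3 -m creep '[0,0,0,0,0,0,0,0,0,0,0,0]'; python3 - <<'E'
from h import *
d=snapshot("wrist");cv2.imwrite("pics/w3.png",d["color"][:,:,::-1]);np.savez("w3.npz",intrinsics=d["intrinsics"],extrinsics=d["extrinsics"])
rel([.44,.006,.10],np.radians(-100.6))
E
```

```text
clock: 6.0
tool_pos: [0.4168, -0.12, 0.1562]
eef_rot: [0.996, -0.085, -0.002, 0.001]
contact_force: [0.5, 0.3, -2.0]
opening: 0.314
clock: 6.17
tool_pos: [0.4154, -0.1252, 0.1568]
eef_rot: [0.996, -0.09, -0.002, 0.003]
contact_force: [0.3, -0.5, -2.2]
opening: 0.311
TCP [ 0.4154 -0.1247  0.1567] yawY -100.2 tilt z [-0.005 -0.005 -1.   ] F [ 0.5 -0.3 -1.6] op 0.314 q7 [ 0.14  0.61  0.06  2.21 -0.08  0.33 -1.48] t 6.22
shift/turn [   1.3 -133.3   55.9] [0.31 0.23 0.38]
```

View pics/w3.png

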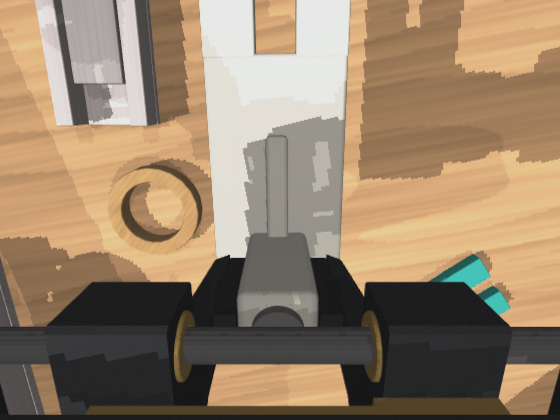

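```bash
python3 -m creep '[25,5,-10,0,0,0,25,5,-10,0,0,0,25,5,-5,0,0,0,0,0,0,0,0,0,0,0,0,0,0,0]';  python3 - <<'E'
from h import *
d=snapshot("wrist");cv2.imwrite("pics/w4.png",d["color"][:,:,::-1]);np.savez("w4.npz",intrinsics=d["intrinsics"],extrinsics=d["extrinsics"])
cv2.imwrite("pics/w4c.png",cv2.resize(d["color"][0:225,0:300,::-1],(800,600),interpolation=cv2.INTER_CUBIC))
rel([.44,.006,.10],np.radians(-100.6))
E
```

```text
clock: 6.63
tool_pos: [0.4853, -0.1486, 0.1787]
eef_rot: [0.996, -0.085, -0.008, 0.001]
contact_force: [0.3, 0.4, -2.2]
opening: 0.312
TCP [ 0.4859 -0.1486  0.1788] yawY -99.7 tilt z [-0.015 -0.001 -1.   ] F [ 0.3 -0.1 -1.9] op 0.312 q7 [ 0.16  0.64  0.07  1.97 -0.07  0.55 -1.46] t 6.68
shift/turn [ -70.2 -144.8   79.4] [0.19 0.85 0.88]
```

View pics/w4c.png

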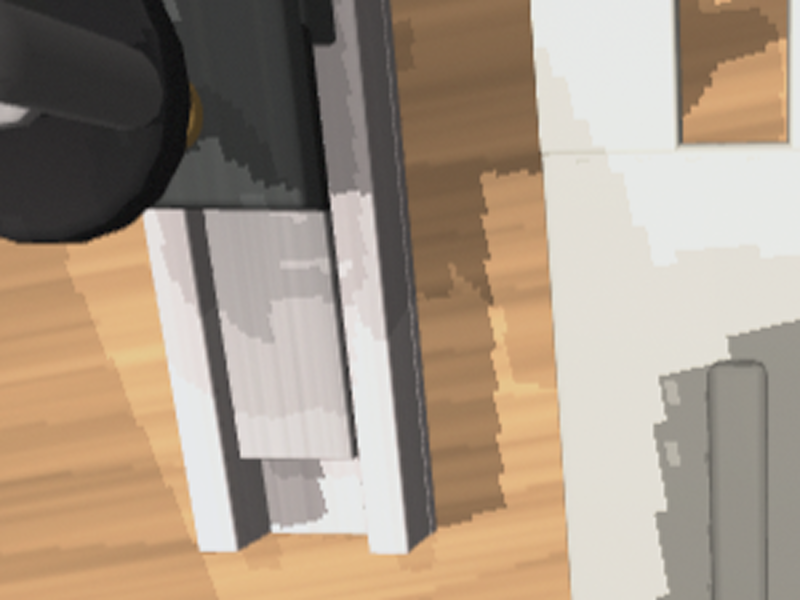

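```bash
python3 - <<'E'
from h import *
d=dict(np.load("w4.npz"))
c=lambda x,y:((x+.5)/2.6667-.5,(y+.5)/2.6667-.5)
W=lambda p,z:onz(d,c(*p),z)[:2]
cor=[((200,550),.034),((236,551),.021),((371,552),-.021),((408,553),-.034)]
lin=[((148,215),.034),((187,212),.021),((385,0),-.034)]
def f(v):
    r=[]
    co,s=np.cos(v[2]),np.sin(v[2])
    for p,y in cor:
        w=W(p,.03)-v[:2];r+=[co*w[0]+s*w[1]+.125,-s*w[0]+co*w[1]-y]
    for p,y in lin:
        w=W(p,.03)-v[:2];r+=[-s*w[0]+co*w[1]-y]
    return np.array(r)*1e3
r=least_squares(f,[.62,-.028,-.185]);v=r.x;print(v,np.degrees(v[2]),r.fun.round(1))
for z in(.021,.024,.027):
    for p in((240,458),(355,458)):
        w=W(p,z)-v[:2];print(z,(np.cos(v[2])*w[0]+np.sin(v[2])*w[1]).round(4),(-np.sin(v[2])*w[0]+np.cos(v[2])*w[1]).round(4))
# compare top/side
for name in("top","side"):
    d2=snapshot(name)
    print(name,proj(d2,P(*v,[(0,0,.123),(-.125,.034,.03),(-.125,-.034,.03)])).round(1),proj(d2,P(*v,[(-.125,.034,0),(-.125,-.034,0)])).round(1))
yaw=v[2]
# held mount
px=[c(530,0),c(543,153),c(680,144),c(790,144)]
s,p,R_,m=st()
for q in px:
    w=onz(d,q,p[2]-.0337+.012)-p; print("held rel TCP tool axes",(m.T@w).round(4))
E
```

```text
[ 0.61874466 -0.03581828 -0.21530998] -12.336353264053463 [-1.  -0.8 -0.8  0.6  0.8 -0.8  1.   0.2  1.2  2.8 -3.2]
0.021 -0.0971 0.0215
0.021 -0.0955 -0.0155
0.024 -0.0964 0.0199
0.024 -0.0948 -0.0167
0.027 -0.0958 0.0184
0.027 -0.0941 -0.0179
top [[289.8 186.4]
 [269.9 225.6]
 [289.4 230.8]] [[270.  227.3]
 [289.2 232.4]]
side [[261.5 184.6]
 [274.3 231.7]
 [293.5 224.9]] [[274.5 240.2]
 [293.5 233.3]]
held rel TCP tool axes [ 0.1171 -0.0314  0.0196]
held rel TCP tool axes [ 0.0953 -0.0307  0.0199]
held rel TCP tool axes [ 0.0967 -0.0085  0.02  ]
held rel TCP tool axes [0.0967 0.0092 0.0201]
```

```bash
python3 - <<'E'
import cv2
t=cv2.imread("pics/w4.png")
cv2.imwrite("pics/w4d.png",cv2.resize(t[68:128,50:170],(800,400),interpolation=cv2.INTER_CUBIC))
cv2.imwrite("pics/w4e.png",cv2.resize(t[160:220,60:180],(800,400),interpolation=cv2.INTER_CUBIC))
E
```

```text
(no output)
```

View pics/w4d.png

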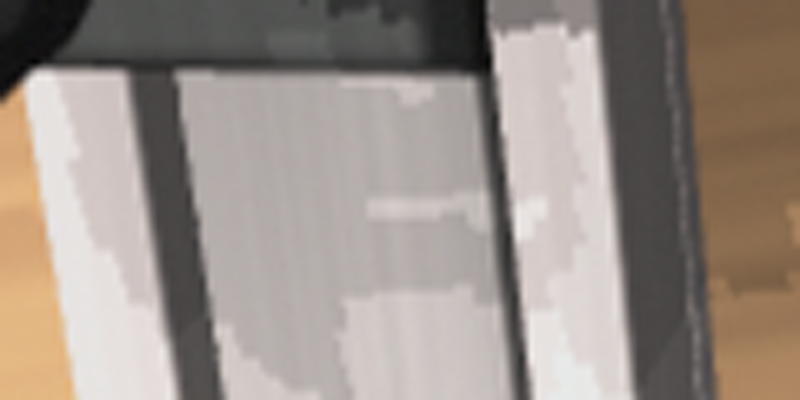

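View pics/w4e.png

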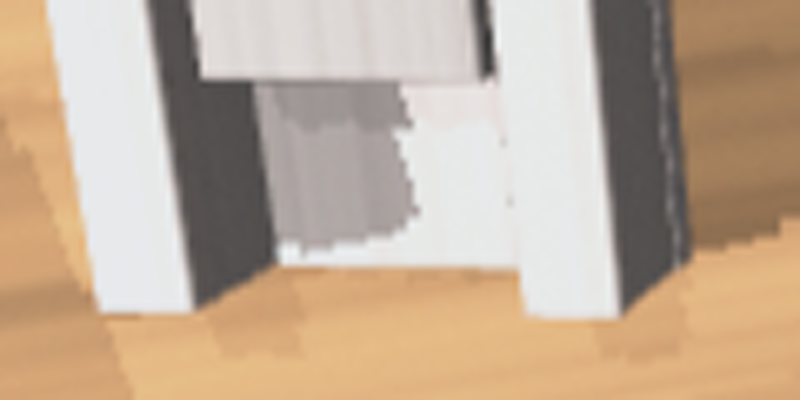

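```bash
cat > fit.py <<'E'
from h import *
d=dict(np.load("w4.npz"))
D=lambda x,y:(50+x/6.667-.5+.07,68+y/6.667-.43);E=lambda x,y:(60+x/6.667-.43,160+y/6.667-.43)
W=lambda p,z:onz(d,p,z)[:2]
cor=[(E(101,313),.034),(E(193,310),.021),(E(526,316),-.021),(E(618,317),-.034)]
lin=[(D(30,75),.034),(D(132,72),.021),(D(498,75),-.021),(D(602,30),-.034),(D(80,400),.034),(D(182,400),.021),(D(530,400),-.021),(D(636,400),-.034)]
def f(v):
    r=[]
    co,s=np.cos(v[2]),np.sin(v[2])
    for p,y in cor:
        w=W(p,.03)-v[:2];r+=[co*w[0]+s*w[1]+.125,-s*w[0]+co*w[1]-y]
    for p,y in lin:
        w=W(p,.03)-v[:2];r+=[-s*w[0]+co*w[1]-y]
    return np.array(r)*1e3
r=least_squares(f,[.62,-.028,-.185]);v=r.x
E
python3 - <<'E'
from fit import *
print(v,np.degrees(v[2]),r.fun.round(1))
for name in("top","side"):
    d2=snapshot(name)
    print(name,proj(d2,P(*v,[(0,0,.123),(-.125,.034,0),(-.125,-.034,0),(-.125,.034,.03)])).round(1).tolist())
E
```

```text
[ 0.61928518 -0.03236536 -0.18655144] -10.688610319594128 [-0.4 -0.7  0.2  0.4  0.1 -0.4  0.1  0.7 -0.9  0.2 -0.1  0.4 -0.5  0.2
  0.3  0.5]
top [[288.8, 186.2], [269.9, 227.6], [289.3, 232.2], [269.9, 226.0]]
side [[260.5, 185.0], [274.7, 240.4], [293.4, 233.2], [274.5, 231.8]]
```

```bash
cat > g.py <<'E'
from h import *
import sys
V=np.array([0.6193,-0.0322,-0.1866])
def dk(x,y,z): rel(P(*V,[(x,y,z)])[0],V[2]-np.pi/2)
def pos():
    s,p,r,m=st();w=p[:2]-V[:2];c,q=np.cos(V[2]),np.sin(V[2]);print("dock TCP",np.round([c*w[0]+q*w[1],-q*w[0]+c*w[1],p[2]],4))
if __name__=="__main__":
    pos();dk(*map(float,sys.argv[1:4]))
E
python3 g.py -.19 0 .11
```

```text
dock TCP [-0.1115 -0.1398  0.1789]
TCP [ 0.4838 -0.1488  0.1789] yawY -99.8 tilt z [-0.018 -0.    -1.   ] F [ 0.   0.6 -2. ] op 0.316 q7 [ 0.16  0.64  0.07  1.97 -0.07  0.55 -1.46] t 6.88
shift/turn [ -75.1 -141.2   69.8] [0.2  1.   0.89]
```

```bash
python3 -m creep '[-25,-10,5,0,0.5,0.4,-25,-30,10,0.2,0.5,0.4,-20,-30,15,0,0,0,-5,-35,15,0,0,0,0,-30,15,0,0,0]'; python3 g.py -.19 0 .07
```

```text
clock: 7.3
tool_pos: [0.4319, -0.0085, 0.1199]
eef_rot: [0.995, -0.101, 0.004, 0.004]
contact_force: [1.5, 0.4, -2.0]
opening: 0.315
dock TCP [-0.1886 -0.0115  0.1199]
TCP [ 0.4319 -0.0085  0.1199] yawY -101.6 tilt z [ 0.007 -0.009 -1.   ] F [ 1.5  0.4 -2. ] op 0.315 q7 [-0.14  0.69  0.07  2.25 -0.18  0.2  -1.68] t 7.3
shift/turn [ -2.  -11.8  49.8] [ 0.41 -0.47 -0.94]
```

```bash
python3 -m creep '[-1,-6,10,0.4,-0.4,-0.9,-1,-4,15,0,0,0,0,0,15,0,0,0,0,0,8,0,0,0]'; python3 g.py -.19 0 .07
```

```text
clock: 7.63
tool_pos: [0.4302, 0.0123, 0.069]
eef_rot: [0.996, -0.084, -0.001, -0.003]
contact_force: [-1.1, -1.1, -2.3]
opening: 0.315
dock TCP [-0.194   0.0087  0.069 ]
TCP [0.4302 0.0123 0.069 ] yawY -99.6 tilt z [-0.001  0.005 -1.   ] F [-1.1 -1.1 -2.3] op 0.315 q7 [-0.14  0.8   0.01  2.27 -0.19  0.07 -1.68] t 7.63
shift/turn [ 3.9  8.7 -1. ] [-0.28  0.12  1.06]
```

```bash
python3 -m creep '[10,5,-1,-0.2,0.1,0.8,10,3,0,0,0,0.2,0,0,0,0,0,0]'; python3 g.py -.15 0 .069; python3 - <<'E'
from h import *
for n in("side","top"):
    d=snapshot(n);cv2.imwrite(f"pics/{n}2.png",d["color"][:,:,::-1])
    b=(235,140,355,260) if n=="top" else (220,150,340,270)
    cv2.imwrite(f"pics/{n}2c.png",cv2.resize(d["color"][b[1]:b[3],b[0]:b[2],::-1],(600,600),interpolation=cv2.INTER_CUBIC))
E
```

```text
clock: 7.88
tool_pos: [0.4482, -0.0009, 0.0689]
eef_rot: [0.996, -0.094, -0.002, -0.0]
contact_force: [1.6, -0.6, -2.5]
opening: 0.316
dock TCP [-0.1739 -0.001   0.0689]
TCP [ 0.4482 -0.0009  0.0689] yawY -100.8 tilt z [-0.004  0.001 -1.   ] F [ 1.6 -0.6 -2.5] op 0.316 q7 [-0.12  0.81  0.03  2.22 -0.19  0.12 -1.67] t 7.88
shift/turn [23.9 -1.  -0.2] [ 0.02  0.26 -0.06]
```

View pics/side2c.png

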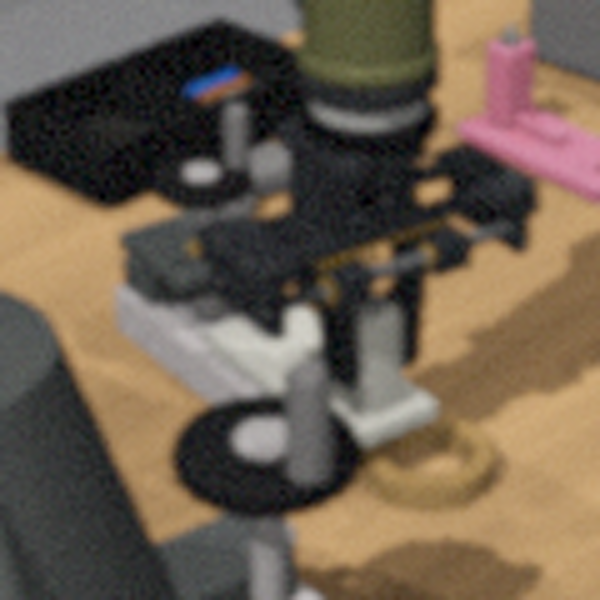

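View pics/top2c.png

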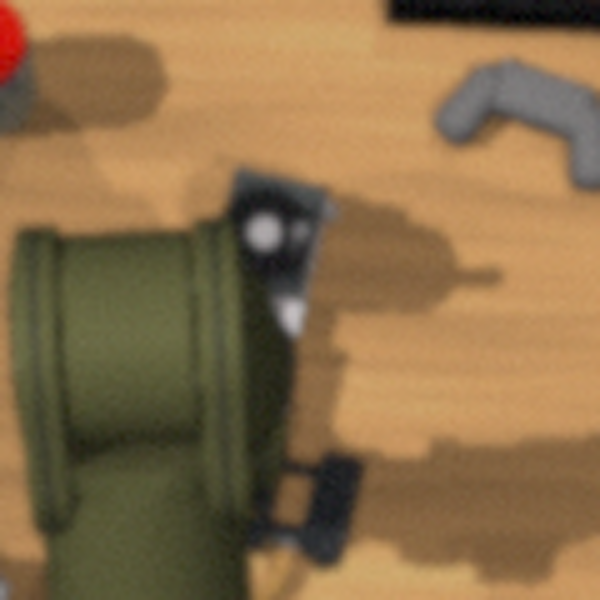

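The side crop shows the foot over the rails, with its fork just before the lip at about (210,325). I'll slide it on and watch the forces.

```bash
python3 -m creep '[12,-1,0,0,0.2,0,12,0,0.5,0,0,0,8,0,0.5,0,0,0]'; python3 g.py -.105 0 .069;python3 - <<'E'
from h import *
d=snapshot("wrist");cv2.imwrite("pics/w5.png",d["color"][:,:,::-1])
E
```

```text
clock: 8.23
tool_pos: [0.475, -0.0059, 0.0695]
eef_rot: [0.996, -0.094, -0.004, 0.0]
contact_force: [-0.0, -0.4, -2.2]
opening: 0.311
dock TCP [-0.1467 -0.001   0.0695]
TCP [ 0.475  -0.0059  0.0695] yawY -100.8 tilt z [-0.008  0.001 -1.   ] F [-0.  -0.4 -2.2] op 0.311 q7 [-0.11  0.82  0.05  2.14 -0.18  0.2  -1.66] t 8.23
shift/turn [41.7 -1.   0.2] [ 0.06  0.45 -0.08]
```

View pics/w5.png

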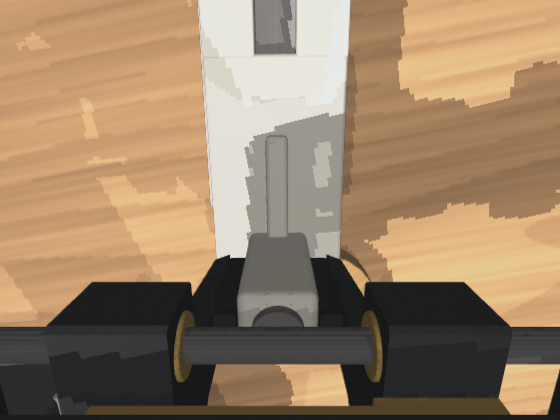

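```bash
python3 -m creep '[10,-1.5,0.5,0,0.4,0,10,0,0.5,0,0,0,8,0,0.5,0,0,0]'; python3 g.py -.105 0 .069
```

```text
clock: 8.53
tool_pos: [0.5026, -0.0101, 0.0688]
eef_rot: [0.996, -0.094, -0.001, 0.0]
contact_force: [-0.8, -0.2, -2.9]
opening: 0.314
dock TCP [-0.1187  0.      0.0688]
TCP [ 0.5026 -0.0101  0.0688] yawY -100.8 tilt z [-0.002 -0.001 -1.   ] F [-0.8 -0.2 -2.9] op 0.314 q7 [-0.11  0.83  0.06  2.06 -0.17  0.26 -1.66] t 8.53
shift/turn [13.7 -0.  -0.2] [ 0.06  0.08 -0.13]
```

```bash
python3 -m creep '[6,0,0,0,0,0,3,0,0,0,0,0]'; python3 g.py -.105 0 .067
```

```text
clock: 8.7
tool_pos: [0.5124, -0.0121, 0.069]
eef_rot: [0.996, -0.095, -0.0, 0.0]
contact_force: [-0.7, 0.8, -2.6]
opening: 0.311
dock TCP [-1.088e-01 -1.000e-04  6.900e-02]
TCP [ 0.5124 -0.0121  0.069 ] yawY -100.8 tilt z [-0.001 -0.001 -1.   ] F [-0.7  0.8 -2.6] op 0.311 q7 [-0.11  0.83  0.06  2.03 -0.17  0.28 -1.66] t 8.7
shift/turn [ 3.8 -0.1  2. ] [ 0.05  0.05 -0.16]
```

```bash
python3 -m creep '[2,0,1,0,0,0]';python3 -m creep '[2,0,1,0,0,0]'; python3 g.py -.105 0 .067
```

```text
clock: 8.78
tool_pos: [0.5145, -0.0126, 0.0681]
eef_rot: [0.996, -0.095, -0.0, 0.0]
contact_force: [0.8, 0.6, -1.9]
opening: 0.313
clock: 8.87
tool_pos: [0.5146, -0.0126, 0.0669]
eef_rot: [0.996, -0.094, -0.002, 0.0]
contact_force: [-4.7, 1.4, 0.7]
opening: 0.313
dock TCP [-0.1065 -0.0002  0.0669]
TCP [ 0.5146 -0.0126  0.0669] yawY -100.8 tilt z [-0.005 -0.    -1.   ] F [-4.7  1.4  0.7] op 0.313 q7 [-0.1   0.84  0.06  2.02 -0.17  0.29 -1.66] t 8.87
shift/turn [ 1.5 -0.2 -0.1] [ 0.06  0.27 -0.15]
```

```bash
python3 -m creep '[2,0,0,0,0.2,0]';python3 -m creep '[1,0,0,0,0,0]'; python3 g.py -.105 0 .067
```

```text
clock: 8.95
tool_pos: [0.5147, -0.0127, 0.0665]
eef_rot: [0.996, -0.094, -0.003, 0.0]
contact_force: [-3.4, 1.0, -1.0]
opening: 0.311
clock: 9.03
tool_pos: [0.5146, -0.0127, 0.0662]
eef_rot: [0.996, -0.094, -0.004, 0.0]
contact_force: [-1.1, 0.1, -1.8]
opening: 0.312
dock TCP [-0.1065 -0.0002  0.0662]
TCP [ 0.5146 -0.0127  0.0662] yawY -100.8 tilt z [-0.007 -0.    -1.   ] F [-1.1  0.1 -1.8] op 0.312 q7 [-0.1   0.84  0.06  2.02 -0.17  0.29 -1.66] t 9.03
shift/turn [ 1.5 -0.2 -0.8] [ 0.08  0.41 -0.12]
```

```bash
python3 -m creep '[0,0,0.5,0,0,0,0,0,0,0,0,0,0,0,0,0,0,0,0,0,0,0,0,0]' 75 40; python3 g.py -.105 0 .067
```

```text
clock: 9.37
tool_pos: [0.5177, -0.0132, 0.0665]
eef_rot: [0.996, -0.094, -0.0, 0.001]
contact_force: [-0.7, 0.6, 0.6]
opening: 0.589
dock TCP [-0.1034 -0.0002  0.0665]
TCP [ 0.5177 -0.0132  0.0665] yawY -100.8 tilt z [-0.    -0.001 -1.   ] F [-0.7  0.6  0.6] op 0.589 q7 [-0.1   0.84  0.06  2.02 -0.17  0.28 -1.66] t 9.37
shift/turn [-1.6 -0.2 -0.5] [ 0.06  0.   -0.15]
```

```bash
python3 -m creep '[0,0,-10,0,0,0,0,0,-25,0,0,0,0,0,-35,0,0,0,-5,0,-35,0,0,0,-5,0,-30,0,0,0]' 88;  python3 - <<'E'
from h import *
d=snapshot("wrist");cv2.imwrite("pics/w6.png",d["color"][:,:,::-1]);np.savez("w6.npz",intrinsics=d["intrinsics"],extrinsics=d["extrinsics"])
d=snapshot("side");cv2.imwrite("pics/side3c.png",cv2.resize(d["color"][150:255,220:360,::-1],(800,600),interpolation=cv2.INTER_CUBIC))
from g import *
dk(-.105,0,.25)
E
```

```text
clock: 9.78
tool_pos: [0.5062, -0.0117, 0.2036]
eef_rot: [0.995, -0.095, -0.004, 0.001]
contact_force: [1.3, 0.0, -0.0]
opening: 0.971
TCP [ 0.5087 -0.0117  0.2063] yawY -100.9 tilt z [ 0.    -0.001 -1.   ] F [ 0.2 -0.   0. ] op 0.996 q7 [-0.16  0.59  0.14  1.96 -0.14  0.6  -1.69] t 9.88
shift/turn [  7.5  -0.4 -43.7] [ 0.06 -0.02 -0.19]
```

View pics/w6.png

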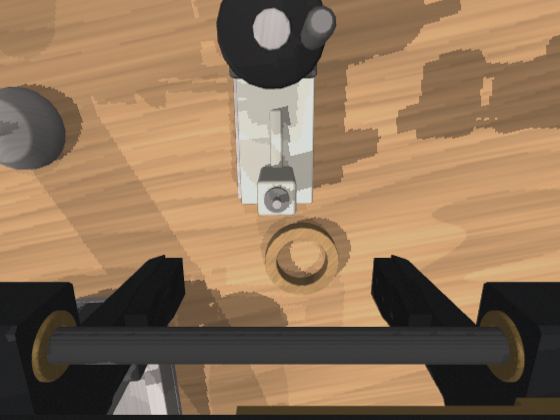

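View pics/side3c.png

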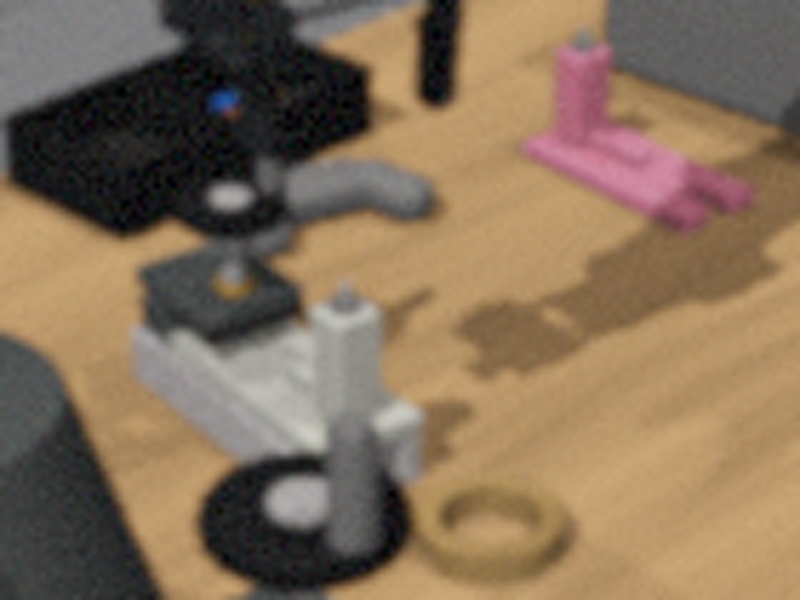

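```bash
python3 - <<'E'
from h import *
from g import V
d=snapshot("wrist");cv2.imwrite("pics/w7.png",d["color"][:,:,::-1]);np.savez("w7.npz",intrinsics=d["intrinsics"],extrinsics=d["extrinsics"])
cv2.imwrite("pics/w7c.png",cv2.resize(d["color"][0:105,200:340,::-1],(800,600),interpolation=cv2.INTER_CUBIC))
print(proj(d,P(*V,[(0,0,.12),(0,0,.126)])))
E
```

```text
[[273.56414633  37.7418349 ]
 [273.47555346  35.90063799]]
```

View pics/w7c.png

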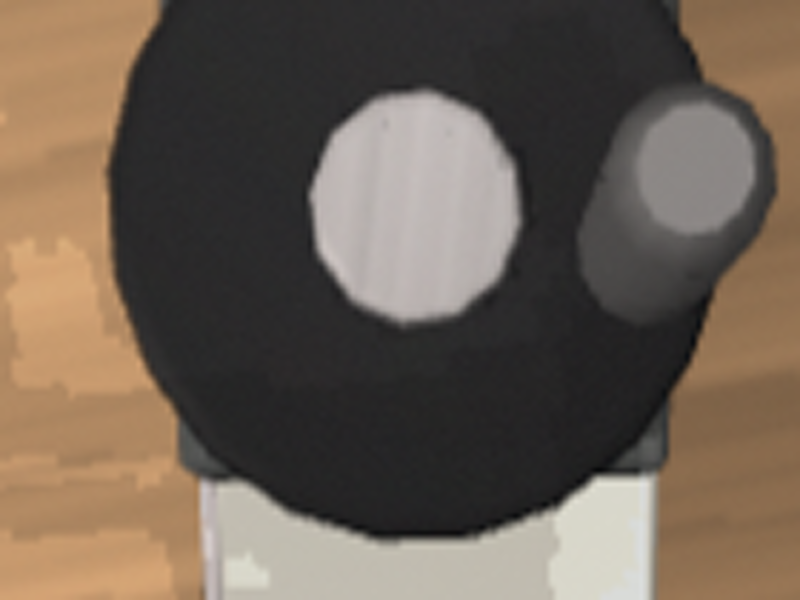

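```bash
python3 - <<'E'
from g import *
d=dict(np.load("w7.npz"))
c=lambda x,y:(200+x/5.714-.4,y/5.714-.4)
hub=onz(d,c(416,207),.123)
for p,z in(((697,167),.162),((645,255),.123)):
    q=onz(d,c(*p),z);e=q-hub;print(q.round(4),"r",np.hypot(*e[:2]).round(4),"ang",np.degrees(np.arctan2(e[1],e[0])).round(1))
print(hub)
pos()
E
```

```text
[ 0.612  -0.0549  0.162 ] r 0.0245 ang -108.8
[ 0.6111 -0.054   0.123 ] r 0.0241 ang -111.6
[ 0.61995097 -0.03165961  0.123     ]
dock TCP [-0.1135 -0.0004  0.204 ]
```

```bash
python3 - <<'E'
from g import *
rel([.6117,-.0545,.20],V[2]-np.pi/2)
E

```

```text
TCP [ 0.5077 -0.0115  0.204 ] yawY -100.9 tilt z [-0.003 -0.001 -1.   ] F [-0.1 -0.8  0.4] op 1.001 q7 [-0.16  0.6   0.14  1.96 -0.14  0.6  -1.69] t 9.93
shift/turn [110.2  22.6   3.8] [ 0.1   0.17 -0.17]
```

```bash
python3 -m creep '[30,6,0,0,0,0,35,7,2,0,0,0,30,6,2,0,0,0,12,3,0,0,0,0,0,0,0,0,0,0]' 56 20;  python3 - <<'E'
from g import *
d=snapshot("wrist");cv2.imwrite("pics/w8.png",d["color"][:,:,::-1])
rel([.6117,-.0545,.131],V[2]-np.pi/2)
E
```

```text
clock: 10.35
tool_pos: [0.6073, -0.0533, 0.196]
eef_rot: [0.996, -0.093, -0.006, 0.0]
contact_force: [-0.8, 0.7, -0.4]
opening: 0.649
TCP [ 0.6058 -0.0528  0.1957] yawY -100.7 tilt z [-0.014  0.001 -1.   ] F [-0.  -0.4  0.5] op 0.638 q7 [-0.06  0.73  0.14  1.66 -0.13  0.78 -1.63] t 10.4
shift/turn [ 7.   0.4 64.6] [0.11 0.81 0.02]
```

View pics/w8.png

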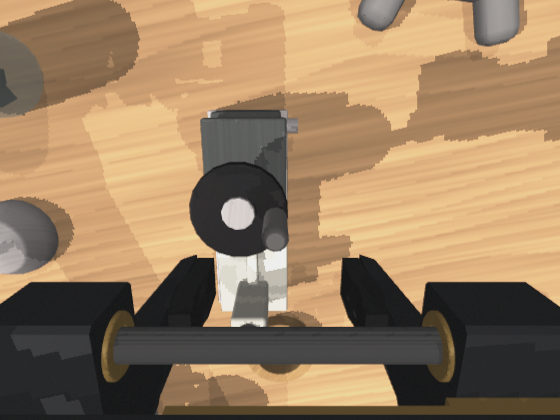

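```bash
python3 -m creep '[3,0,20,0.1,0.8,0,3,0,15,0,0,0]';  python3 - <<'E'
from g import *
d=snapshot("wrist");cv2.imwrite("pics/w9.png",d["color"][:,:,::-1]);np.savez("w9.npz",intrinsics=d["intrinsics"],extrinsics=d["extrinsics"])
cv2.imwrite("pics/w9c.png",cv2.resize(d["color"][140:275,180:360,::-1],(800,600),interpolation=cv2.INTER_CUBIC))
rel([.6117,-.0545,.131],V[2]-np.pi/2)
E
```

```text
clock: 10.57
tool_pos: [0.6108, -0.0532, 0.161]
eef_rot: [0.996, -0.093, 0.001, -0.0]
contact_force: [-0.3, -0.2, -0.6]
opening: 0.632
TCP [ 0.61   -0.0529  0.1587] yawY -100.6 tilt z [-0.002  0.001 -1.   ] F [-0.4  0.2 -1.9] op 0.635 q7 [-0.06  0.78  0.12  1.69 -0.14  0.69 -1.62] t 10.62
shift/turn [ 2.   1.3 27.6] [-0.02  0.11  0.05]
```

View pics/w9c.png

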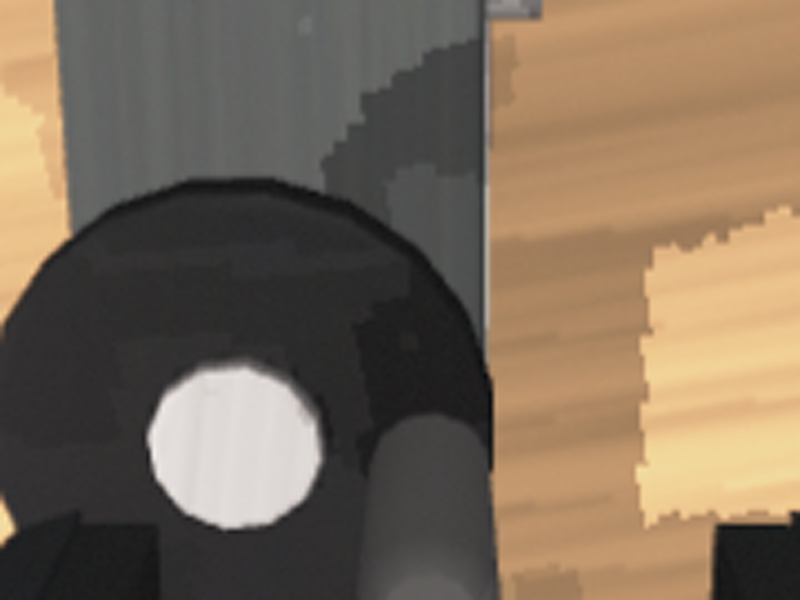

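```bash
python3 - <<'E'
from g import *
d=dict(np.load("w9.npz"));c=lambda x,y:(180+x/4.444-.4,140+y/4.444-.4)
print("hub",onz(d,c(236,444),.124),"spinner base front arc",onz(d,c(433,412),.124))
E
python3 -m creep '[2,1,14,0,0.1,0,0,0,11,0,0,0]';python3 - <<'E'
from g import *
rel([.6117,-.0545,.131],V[2]-np.pi/2)
E
```

```text
hub [ 0.61825837 -0.03096219  0.124     ] spinner base front arc [ 0.61788282 -0.05577443  0.124     ]
clock: 10.78
tool_pos: [0.6097, -0.0529, 0.1332]
eef_rot: [0.996, -0.092, -0.001, -0.001]
contact_force: [0.1, 0.1, 0.5]
opening: 0.635
TCP [ 0.6097 -0.0529  0.1332] yawY -100.6 tilt z [-0.002  0.001 -1.   ] F [0.1 0.1 0.5] op 0.635 q7 [-0.05  0.81  0.11  1.7  -0.14  0.64 -1.61] t 10.78
shift/turn [2.3 1.2 2.2] [-0.05  0.13  0.11]
```

```bash
python3 -m creep '[1.5,1.2,2,0,0,0,0,0,0,0,0,0,0,0,0,0,0,0,0,0,0,0,0,0]' 8 25;python3 -m creep '[0,0,0,0,0,0,0,0,0,0,0,0,0,0,0,0,0,0]';python3 - <<'E'
from g import *
rel([.6112,-.0545,.131],V[2]-np.pi/2)
E
```

```text
clock: 11.12
tool_pos: [0.6071, -0.0526, 0.1297]
eef_rot: [0.996, -0.092, -0.005, -0.001]
contact_force: [-0.3, 0.7, -0.5]
opening: 0.353
clock: 11.37
tool_pos: [0.6079, -0.052, 0.1315]
eef_rot: [0.996, -0.091, -0.003, -0.001]
contact_force: [1.2, -1.2, -4.8]
opening: 0.161
TCP [ 0.6079 -0.052   0.1315] yawY -100.5 tilt z [-0.007  0.003 -1.   ] F [ 1.2 -1.2 -4.8] op 0.161 q7 [-0.05  0.81  0.11  1.71 -0.14  0.64 -1.61] t 11.37
shift/turn [3.7 1.9 0.4] [-0.12  0.4   0.22]
```

```bash
cat > turn.py <<'E'
from g import *
import json,os,sys
def start():
    s,p,r,m=st();C=np.array([.619,-.0315]);x=m[:2,0]/np.linalg.norm(m[:2,0])
    best=min(np.linspace(-.008,.008,161),key=lambda a:abs(np.linalg.norm(p[:2]+a*x-C)-.024)+.0*abs(a))
    o=best*x;Cc=C-o;d=p[:2]-Cc;ph=float(np.arctan2(d[1],d[0]))
    print("a",best,"ph0",np.degrees(ph));json.dump(dict(C=Cc.tolist(),ph0=ph,z0=float(p[2]),last=ph),open("turn.json","w"))
def plan(step,n,lead=0):
    J=json.load(open("turn.json"));s,p,r,m=st();C=np.array(J["C"]);d=p[:2]-C
    ph=float(np.arctan2(d[1],d[0]));ph+=2*np.pi*round((J["last"]-ph)/(2*np.pi));J["last"]=ph;json.dump(J,open("turn.json","w"))
    t=np.array([-np.sin(ph),np.cos(ph),0]);rad=np.array([np.cos(ph),np.sin(ph),0]);F=np.array(s["contact_force"])
    print(f"t {s['clock']:.2f} turned {ph-J['ph0']:.2f} rad ({np.degrees(ph):.0f}) r {np.linalg.norm(d)*1e3:.1f} dz {1e3*(p[2]-J['z0']):.1f} want {3.82*(ph-J['ph0']):.1f}  Ft {F@t:.1f} Fr {F@rad:.1f} Fz {F[2]:.1f} op {s['opening']:.3f}")
    ro=np.zeros(3)
    y=np.array([np.cos(V[2]-np.pi/2),np.sin(V[2]-np.pi/2),0]);z=np.array([0,0,-1.]);ro=(r.inv()*R.from_matrix(np.c_[np.cross(y,z),y,z])).as_rotvec(degrees=True)
    q=p.copy();rows=[]
    for i in range(n):
        a=ph+np.radians(lead+step*(i+1));g=np.r_[C+.024*np.array([np.cos(a),np.sin(a)]),J["z0"]+.00382*(a-J["ph0"])]
        rows.append((m.T@(g-q)*1e3).round(1).tolist());q=g
    print("rows",rows,"turn",ro.round(1))
if __name__=="__main__":
    if sys.argv[1]=="start":start()
    else: plan(float(sys.argv[1]),int(sys.argv[2]),float(sys.argv[3]) if len(sys.argv)>3 else 0)
E
python3 turn.py start; python3 turn.py 15 4
```

```text
a -0.0021000000000000003 ph0 -123.22316940439008
t 11.37 turned 0.00 rad (-123) r 24.0 dz 0.0 want 0.0  Ft 1.7 Fr 0.4 Fz -4.8 op 0.161
rows [[6.0, 1.7, -1.0], [6.3, 0.0, -1.0], [6.1, -1.6, -1.0], [5.4, -3.1, -1.0]] turn [-0.1  0.4  0.2]
```

```bash
python3 - <<'E'
import json,numpy as np
from h import *
s,p,r,m=st();C=np.array([.6161,-.0295]);d=p[:2]-C;ph=float(np.arctan2(d[1],d[0]))
json.dump(dict(C=C.tolist(),ph0=ph,z0=float(p[2]),last=ph),open("turn.json","w"))
E
python3 turn.py 15 4
```

```text
t 11.37 turned 0.00 rad (-110) r 23.9 dz 0.0 want 0.0  Ft 1.5 Fr 0.7 Fz -4.8 op 0.161
rows [[6.2, 0.3, -1.0], [6.1, -1.4, -1.0], [5.5, -2.9, -1.0], [4.6, -4.3, -1.0]] turn [-0.1  0.4  0.2]
```

```bash
python3 -m creep '[6.2,0.3,-0.5,0,0.4,0.2,6.1,-1.4,-1,0,0,0]'; python3 turn.py 15 3
```

```text
clock: 11.53
tool_pos: [0.6156, -0.0533, 0.1325]
eef_rot: [0.996, -0.093, -0.005, -0.001]
contact_force: [-4.7, -0.6, -0.3]
opening: 0.16
t 11.53 turned 0.33 rad (-91) r 23.8 dz 1.1 want 1.3  Ft -4.7 Fr 0.8 Fz -0.3 op 0.160
rows [[6.0, -1.6, -1.2], [5.3, -3.3, -1.1], [4.3, -4.6, -1.0]] turn [-0.   0.6 -0. ]
```

```bash
python3 -m creep '[7,-2,-1.2,0,0.6,0,6,-3.5,-1,0,0,0,5,-5,-1,0,0,0]'; python3 turn.py 15 4 5
```

```text
clock: 11.78
tool_pos: [0.6302, -0.0485, 0.135]
eef_rot: [0.995, -0.095, -0.006, 0.001]
contact_force: [-5.7, -2.3, 1.7]
opening: 0.165
t 11.78 turned 0.99 rad (-53) r 23.7 dz 3.5 want 3.8  Ft -5.9 Fr -1.6 Fz 1.7 op 0.165
rows [[4.7, -6.8, -1.7], [1.6, -6.0, -1.0], [-0.0, -6.3, -1.0], [-1.6, -6.0, -1.0]] turn [ 0.2  0.7 -0.2]
```

```bash
python3 -m creep '[4.5,-6.8,-1.7,0.2,0.7,-0.2,1.6,-6,-1,0,0,0,0,-6.3,-1,0,0,0,-1.6,-6,-1,0,0,0]'; python3 turn.py 15 4 5
```

```text
clock: 12.12
tool_pos: [0.6393, -0.0322, 0.1383]
eef_rot: [0.995, -0.096, -0.001, 0.005]
contact_force: [3.1, -4.6, -7.3]
opening: 0.16
t 12.12 turned 1.81 rad (-7) r 23.4 dz 6.8 want 6.9  Ft -4.2 Fr 3.6 Fz -7.3 op 0.160
rows [[-1.5, -8.1, -1.5], [-3.3, -5.3, -1.1], [-4.6, -4.3, -1.0], [-5.5, -2.9, -1.0]] turn [ 0.6  0.  -0.4]
```

```bash
python3 -m creep '[-1,-8,-0.2,0.6,0,-0.4,-3.2,-5.5,-1,0,0,0,-4.6,-4.5,-1,0,0,0,-5.5,-3,-1,0,0,0]'; python3 turn.py 15 4 5
```

```text
clock: 12.45
tool_pos: [0.6321, -0.0118, 0.1418]
eef_rot: [0.996, -0.094, 0.003, 0.003]
contact_force: [2.2, -3.6, -6.6]
opening: 0.16
t 12.45 turned 2.75 rad (48) r 23.9 dz 10.4 want 10.5  Ft -4.1 Fr -1.2 Fz -6.6 op 0.160
rows [[-7.7, -3.1, -1.6], [-6.2, -0.4, -1.0], [-6.1, 1.2, -1.0], [-5.6, 2.8, -1.0]] turn [ 0.3 -0.4 -0.1]
```

```bash
python3 -m creep '[-7.5,-3,0,0.3,-0.4,-0.1,-6.2,-0.4,-0.8,0,0,0,-6,1.2,-1,0,0,0]'; python3 turn.py 12 3 6
```

```text
clock: 12.7
tool_pos: [0.6163, -0.0053, 0.1447]
eef_rot: [0.996, -0.093, 0.005, 0.0]
contact_force: [3.3, -3.1, -10.6]
opening: 0.16
t 12.70 turned 3.48 rad (90) r 24.2 dz 13.2 want 13.3  Ft -3.3 Fr -3.1 Fz -10.6 op 0.160
rows [[-7.0, 2.7, -1.4], [-4.1, 2.8, -0.8], [-3.5, 3.6, -0.8]] turn [-0.  -0.5  0. ]
```

```bash
python3 -m creep '[-7,2.8,0.5,0,-0.5,0,-4.3,3,0,0,0,0]'; python3 turn.py 12 3 6
```

```text
clock: 12.87
tool_pos: [0.6075, -0.0066, 0.146]
eef_rot: [0.996, -0.092, 0.005, -0.002]
contact_force: [4.5, -1.5, -9.1]
opening: 0.157
t 12.87 turned 3.85 rad (111) r 24.4 dz 14.5 want 14.7  Ft -3.7 Fr -3.0 Fz -9.1 op 0.157
rows [[-5.5, 5.2, -1.5], [-2.9, 4.1, -0.8], [-1.9, 4.6, -0.8]] turn [-0.2 -0.5  0.2]
```

```bash
python3 -m creep '[-5.5,5.2,2,-0.2,-0.5,0.2,-3,4.2,1,0,0,0]'; python3 turn.py 12 3 6
```

```text
clock: 13.03
tool_pos: [0.6035, -0.0086, 0.1466]
eef_rot: [0.996, -0.092, 0.008, -0.004]
contact_force: [4.8, 1.4, -5.2]
opening: 0.159
t 13.03 turned 4.03 rad (121) r 24.4 dz 15.2 want 15.4  Ft -4.8 Fr -1.3 Fz -5.2 op 0.159
rows [[-4.5, 6.1, -1.6], [-2.1, 4.6, -0.9], [-1.1, 4.9, -0.9]] turn [-0.6 -0.8  0.2]
```

```bash
python3 -m creep '[-4.5,6.1,-0.5,-0.6,-0.8,0.2,-2.2,5,-0.3,0,0,0]'; python3 turn.py 12 3 6
```

```text
clock: 13.2
tool_pos: [0.5983, -0.0127, 0.1478]
eef_rot: [0.996, -0.091, 0.004, -0.004]
contact_force: [6.1, 2.0, -12.6]
opening: 0.16
t 13.20 turned 4.31 rad (137) r 24.5 dz 16.4 want 16.5  Ft -5.6 Fr -3.1 Fz -12.6 op 0.160
rows [[-2.6, 7.1, -1.4], [-0.8, 5.0, -0.8], [0.3, 5.0, -0.8]] turn [-0.5 -0.4  0.2]
```

```bash
python3 - <<'E'
from h import *
d=snapshot("side");cv2.imwrite("pics/side4c.png",cv2.resize(d["color"][165:240,220:320,::-1],(800,600),interpolation=cv2.INTER_CUBIC))
E
python3 turn.py 12 3 6
```

```text
t 13.25 turned 4.34 rad (139) r 24.5 dz 16.4 want 16.6  Ft -4.9 Fr -2.8 Fz -10.2 op 0.162
rows [[-2.3, 7.2, -1.5], [-0.6, 5.0, -0.8], [0.5, 5.0, -0.8]] turn [-0.5 -0.4  0.2]
```

View pics/side4c.png

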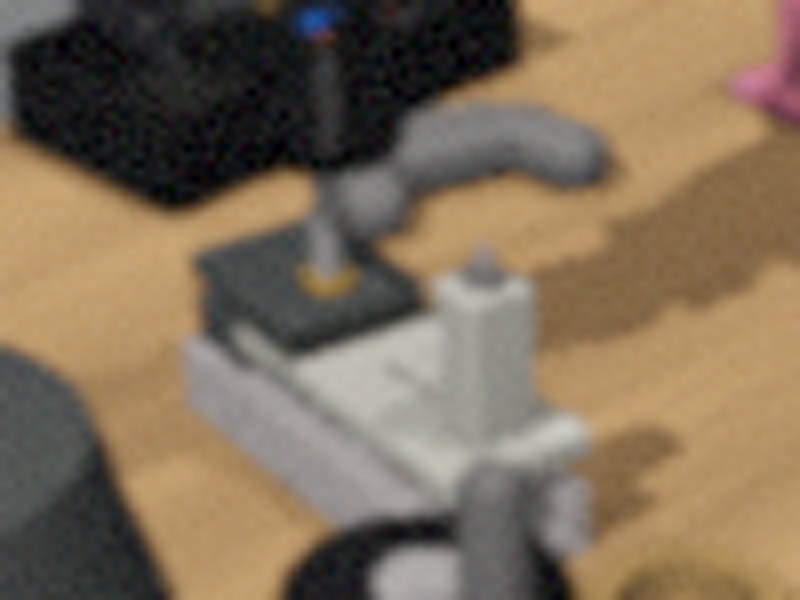

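The foot is now about 10 mm above the rails and close under the lip. I'll go on in small steps, watching the tangential force.

```bash
python3 -m creep '[-1.8,6,1.5,-0.5,-0.4,0.2]'; python3 turn.py 8 2 8;  python3 -m creep '[-0.6,6,0.8,0,0,0]'; python3 turn.py 8 3 8
```

```text
clock: 13.33
tool_pos: [0.5974, -0.0139, 0.1475]
eef_rot: [0.996, -0.092, 0.003, -0.003]
contact_force: [3.8, 9.7, 8.4]
opening: 0.159
t 13.33 turned 4.37 rad (140) r 24.4 dz 16.0 want 16.7  Ft -9.9 Fr 3.3 Fz 8.4 op 0.159
rows [[-2.1, 6.4, -1.8], [-0.5, 3.3, -0.6]] turn [-0.4 -0.3  0.2]
clock: 13.42
tool_pos: [0.5975, -0.0139, 0.1478]
eef_rot: [0.996, -0.09, 0.004, -0.007]
contact_force: [2.9, 7.5, -1.7]
opening: 0.163
t 13.42 turned 4.36 rad (140) r 24.3 dz 16.3 want 16.7  Ft -7.6 Fr 2.6 Fz -1.7 op 0.163
rows [[-2.2, 6.3, -1.5], [-0.6, 3.3, -0.6], [-0.1, 3.3, -0.6]] turn [-0.8 -0.4  0.4]
```

```bash
python3 -m creep '[-2,6,-0.5,-0.6,-0.4,0.3]'; python3 turn.py 8 2 8
```

```text
clock: 13.5
tool_pos: [0.5961, -0.0152, 0.1485]
eef_rot: [0.996, -0.091, 0.002, -0.005]
contact_force: [8.2, 1.7, -19.2]
opening: 0.162
t 13.50 turned 4.44 rad (144) r 24.6 dz 17.0 want 17.0  Ft -6.1 Fr -5.7 Fz -19.2 op 0.162
rows [[-1.4, 6.6, -1.1], [-0.3, 3.3, -0.6]] turn [-0.5 -0.2  0.3]
```

```bash
python3 -m creep '[-1.2,5.5,0.3,-0.5,-0.2,0.3]'; python3 turn.py 8 2 8
```

```text
clock: 13.58
tool_pos: [0.5958, -0.0158, 0.1483]
eef_rot: [0.996, -0.092, 0.001, -0.003]
contact_force: [6.5, 4.6, -7.5]
opening: 0.159
t 13.58 turned 4.47 rad (146) r 24.5 dz 16.8 want 17.1  Ft -7.5 Fr -2.8 Fz -7.5 op 0.159
rows [[-1.3, 6.6, -1.4], [-0.2, 3.3, -0.6]] turn [-0.4 -0.1  0.2]
```

```bash
python3 -m creep '[-1.2,5.5,0,-0.4,-0.1,0.2]'; python3 turn.py 8 2 8
```

```text
clock: 13.67
tool_pos: [0.5957, -0.016, 0.1483]
eef_rot: [0.996, -0.091, 0.002, -0.003]
contact_force: [6.3, 5.3, -8.8]
opening: 0.161
t 13.67 turned 4.48 rad (146) r 24.5 dz 16.9 want 17.1  Ft -7.9 Fr -2.3 Fz -8.8 op 0.161
rows [[-1.3, 6.6, -1.3], [-0.2, 3.3, -0.6]] turn [-0.4 -0.2  0.2]
```

```bash
python3 -m creep '[0,0,0,0,0,0]'; python3 turn.py 8 2 8;python3 -m creep '[0,0,0,0,0,0]' 45 25; python3 turn.py 8 2 8; python3 -m creep '[0,0,0,0,0,0,0,0,0,0,0,0]'; python3 turn.py 8 2 8
```

```text
clock: 13.75
tool_pos: [0.5967, -0.0143, 0.1482]
eef_rot: [0.996, -0.091, 0.003, -0.004]
contact_force: [6.8, -5.9, -13.2]
opening: 0.16
t 13.75 turned 4.40 rad (142) r 24.7 dz 16.7 want 16.8  Ft 0.5 Fr -9.0 Fz -13.2 op 0.160
rows [[-1.6, 6.6, -1.2], [-0.4, 3.3, -0.6]] turn [-0.5 -0.3  0.3]
clock: 13.83
tool_pos: [0.5967, -0.0124, 0.1483]
eef_rot: [0.996, -0.09, 0.003, -0.005]
contact_force: [-0.0, 0.3, -1.1]
opening: 0.214
t 13.83 turned 4.34 rad (139) r 25.8 dz 16.9 want 16.6  Ft -0.2 Fr 0.2 Fz -1.1 op 0.214
rows [[-1.1, 7.1, -0.9], [-0.6, 3.3, -0.6]] turn [-0.6 -0.3  0.4]
clock: 14.0
tool_pos: [0.5958, -0.0095, 0.1491]
eef_rot: [0.996, -0.089, 0.002, -0.007]
contact_force: [0.0, -0.9, 1.0]
opening: 0.362
t 14.00 turned 4.28 rad (135) r 28.5 dz 17.6 want 16.4  Ft 0.6 Fr -0.7 Fz 1.0 op 0.362
rows [[0.7, 8.5, 0.1], [-0.8, 3.2, -0.6]] turn [-0.8 -0.2  0.5]
```

```bash
python3 -m creep '[0,2,0,-0.8,-0.2,0.5,0,0,-10,0,0,0,0,0,-25,0,0,0,0,0,-30,0,0,0,-20,0,-10,0,0,0]'; python3 -m creep '[-30,0,0,0,0,0,-30,0,0,0,0,0,-20,0,0,0,0,0]'; python3 - <<'E'
from g import *
d=snapshot("wrist");cv2.imwrite("pics/w10.png",d["color"][:,:,::-1]);np.savez("w10.npz",intrinsics=d["intrinsics"],extrinsics=d["extrinsics"])
d=snapshot("side");cv2.imwrite("pics/side5c.png",cv2.resize(d["color"][165:240,220:320,::-1],(800,600),interpolation=cv2.INTER_CUBIC))
pos()
E
```

```text
clock: 14.42
tool_pos: [0.5755, -0.0065, 0.227]
eef_rot: [0.996, -0.094, -0.002, 0.0]
contact_force: [1.4, 0.2, 1.0]
opening: 0.506
clock: 14.67
tool_pos: [0.4979, 0.0087, 0.2334]
eef_rot: [0.996, -0.094, 0.003, -0.001]
contact_force: [-0.5, -0.6, -0.2]
opening: 0.508
dock TCP [-0.1283  0.0177  0.2332]
```

View pics/w10.png

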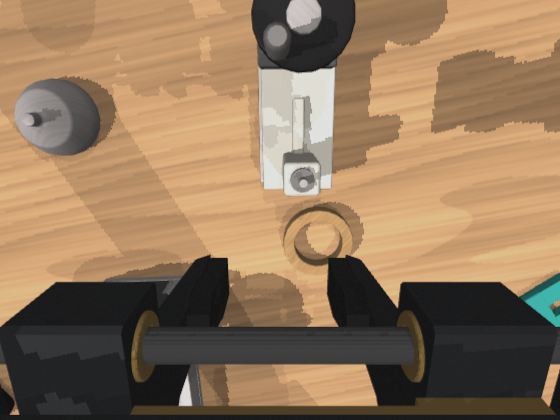

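View pics/side5c.png

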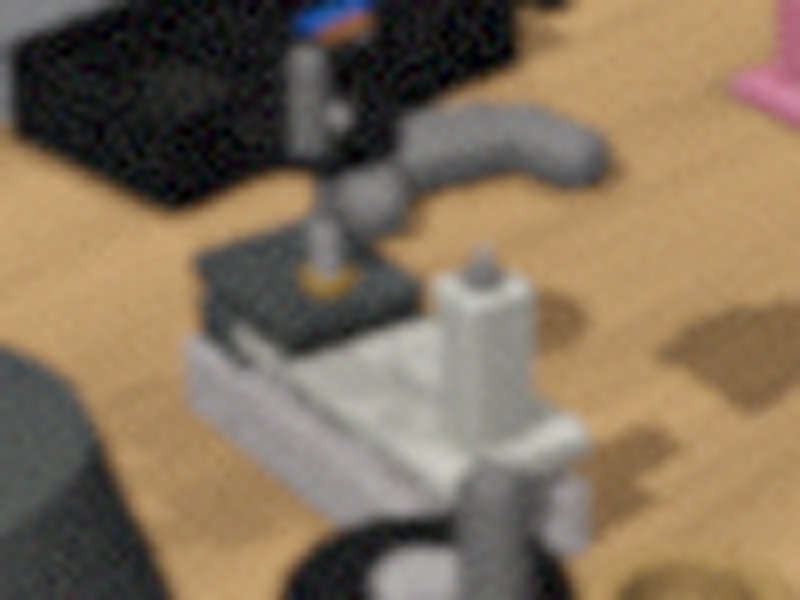

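```bash
python3 - <<'E'
from g import *
d=snapshot("wrist");np.savez("w11.npz",intrinsics=d["intrinsics"],extrinsics=d["extrinsics"])
cv2.imwrite("pics/w11c.png",cv2.resize(d["color"][0:105,235:375,::-1],(800,600),interpolation=cv2.INTER_CUBIC))
cv2.imwrite("pics/w11m.png",cv2.resize(d["color"][60:210,235:375,::-1],None,fx=4,fy=4,interpolation=cv2.INTER_CUBIC))
pos()
E
```

```text
dock TCP [-0.1257  0.0179  0.2332]
```

View pics/w11c.png

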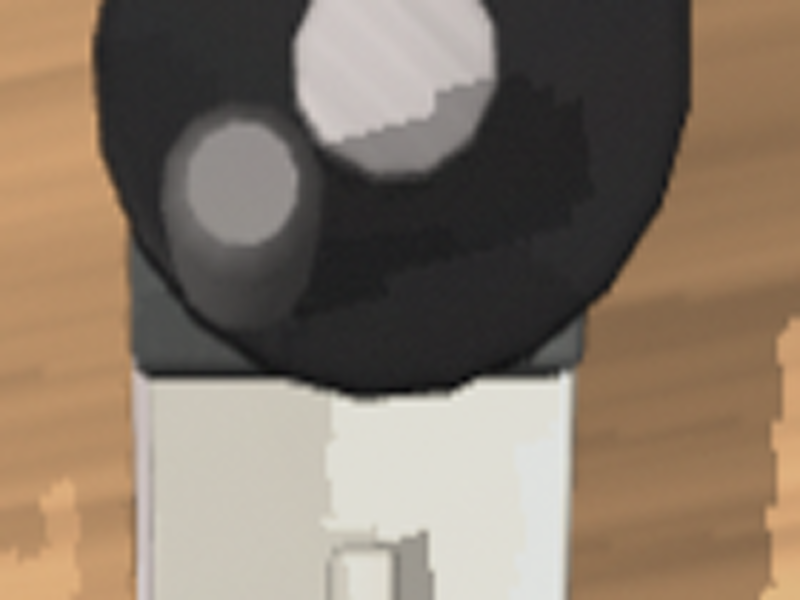

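View pics/w11m.png

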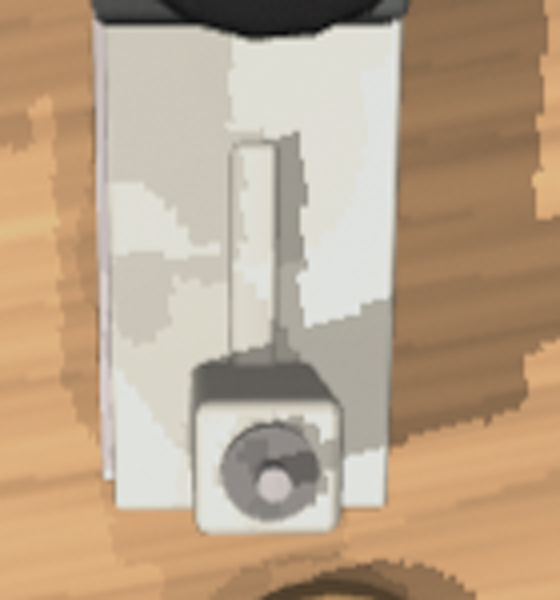

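```bash
python3 - <<'E'
from g import *
d=dict(np.load("w11.npz"))
c=lambda x,y:(235+x/5.714-.4,y/5.714-.4);m=lambda x,y:(235+x/4-.4,60+y/4-.4)
def dock(q):
    w=q[:2]-V[:2];co,s=np.cos(V[2]),np.sin(V[2]);return np.round([co*w[0]+s*w[1],-s*w[0]+co*w[1]],4)
hub=onz(d,c(395,74),.142);print("hub",dock(hub))
sp=onz(d,c(243,184),.181);e=sp-hub;print("spin",np.hypot(*e[:2]),np.degrees(np.arctan2(e[1],e[0])))
sb=onz(d,c(243,260),.142);e=sb-hub;print("spinbase",np.hypot(*e[:2]),np.degrees(np.arctan2(e[1],e[0])))
for z in(.050,.054,.058):
    L,Rr,A,B=[dock(onz(d,m(*p),z)) for p in((116,508),(385,508),(102,25),(402,22))]
    print(z,"rearL",L,"rearR",Rr,"width",np.round(L[1]-Rr[1],4),"front",A,B,"width",np.round(A[1]-B[1],4))
print("stud",[dock(onz(d,m(273,485),z)) for z in(.127,.131,.135)])
E
```

```text
hub [-0.001   0.0005]
spin 0.023537383922978782 126.9564755414608
spinbase 0.023890289992626882 127.48041603058539
0.05 rearL [-0.128   0.0296] rearR [-0.1281 -0.0341] width 0.0637 front [-0.0215  0.0313] [-0.021  -0.0333] width 0.0646
0.054 rearL [-0.1271  0.0295] rearR [-0.1272 -0.0335] width 0.063 front [-0.0219  0.0311] [-0.0214 -0.0327] width 0.0638
0.058 rearL [-0.1262  0.0293] rearR [-0.1263 -0.0329] width 0.0622 front [-0.0223  0.0309] [-0.0218 -0.0321] width 0.063
stud [array([-0.1065, -0.002 ]), array([-0.1057, -0.0017]), array([-0.1048, -0.0014])]
```

```bash
python3 - <<'E'
from plant import *
print(finish_job()); print(get_state()["contact_force"])
E
```

```text
the job is handed in; nothing more can be done
None
the job is handed in; nothing more can be done
```

I slid the white mount's foot into the small dock until it stopped firmly against the stop block. I then turned the handwheel anticlockwise until it was clamped, let go, backed off and handed the job in. No verdict was reported.

**Last checks:**
- **Foot position:** the wrist picture after release puts the foot within about 1 mm of home along the dock, 1–2 mm across, and under 1° off line. The side view shows it raised off the rails and up under the lip.
- **Clamping:** I never measured the clamp force directly. The turning force rose from about 5 N (the 3.3–3.8 N expected, plus a bias in my readings) to about 9 N, and the wheel stalled. I estimate a peak of 25–35 N, below the 45 N crush limit. When I relaxed the hand, the wheel eased back by itself, which points to the roughly 17 N holding level.
- **Bystanders:** I touched none of them as far as I could tell, but I did not re-measure their positions.

**What disagreed:**
- **Wheel angle:** the hand track gave about 4.4 rad just before release; the picture gave about 4.14 rad afterwards. I read the gap as the wheel easing back plus some slip of the handle in the pads.
- **Vertical force:** the upward pull on the spinner handle reached about 19 N while turning, because my rise steps ran slightly ahead of the wheel.
- **Cameras:** the top and wrist cameras differed by about 4 mm sideways. I used the wrist camera, and the stop contact came within 2 mm of its prediction.

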